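# Gauge two press dies and sort them by bore

## Robot

A 6-joint arm with a two-finger parallel gripper is mounted at the origin on the work surface. World frame = base frame: x ahead of the robot, y to its left, z up, the work surface at z = 0. Lengths are in m, angles in rad, forces in N, time in s.
With the tool pointing down it reaches from about 0.35 to 0.775 m from the base axis. Payload 7.3 kg.
Tool frame: the origin (TCP) lies midway between the tips of the shut fingers; the grasp point (between the pads) lies 19 mm behind it (tcp_to_grasp is the distance from the TCP to the grasp point, in m); z points along the fingers, y is the line along which they close (so a half turn about z gives the same grasp; the last joint's range is limited). The gripper opens to 92 mm and grips with 3 to 60 N. Pads are 19 mm wide; open, the fingers measure 130 mm over their backs; the gripper's body (75 mm by 190 mm) begins 47 mm behind the grasp point.
Start: joints at [-1.276, 0.342, 1.524, -0, 1.275, -0.146], TCP at [0.224, -0.475, 0.227] pointing down, gripper open.
Joint ranges: [-2.53, 2.53], [-0.77, 2.02], [0.04, 2.7], [-1, 4.14], [0.28, 2.66], [-3.11, 3.11]. Speed limits (rad/s): [2.57, 2.57, 3.14, 3.14, 3.14, 3.14].

## Interface

Orientations are given as [roll, pitch, yaw] about the fixed x, y, z axes, in that order (R = Rz(yaw) Ry(pitch) Rx(roll)).
In Python, from cell import observe, read_camera, calibration, hand_in, tcp_to_grasp gives the robot as it stands.
- The arm moves only by the tool send_rows, never from a script. Its argument "targets" is a list of rows, each a list of 5 numbers: the opening, from 0 (shut) to 1 (fully open), then the shift along the world's x, y, z in m, then the turn about the world's z in rad. A call has 1 to 5 rows; each row shifts and turns the commanded pose from where the row before left it; what a row does not reach is not made up. A row lasts 1/10 s, in which the tool goes at most 50 mm and 8.59 degrees, less where a joint would pass 70% of its speed; a pose out of reach is approached as far as the arm can. A call is refused whole if a number of a shift passes 0.05 or a number of a turn 0.15, either way. A call with a gripper value outside its range is refused whole. The fingers move at their own pace and stop on an object; "grip_force" is the grip in N (left out, the last holds). Time passes only in rows, so rows that do not move let the fingers close. It gives the time, the measured TCP pose, the force, the opening and the grip force at its end, in the units of the state.
- observe(): the state, without advancing time (a new reading comes with each control period).
- read_camera(name): name is "side" or "top" or "wrist"; returns (picture, depth): 480x640x3 uint8, red, green, blue; 480x640 float32, m along the optical axis (not along the pixel's ray), 0 where there is no reading.
- calibration(name): a dict with "intrinsics" (3x3 intrinsics, pixels), "k1" (the pictures are not rectified: a ray, as slopes to the right and down, at radius r is drawn at 1 + k1 r^2 times it, then the intrinsics apply), "world_to_cam" (4x4, takes a point from world to camera coordinates); the wrist camera has in their place "hand_eye" (4x4, takes a point from camera to tool coordinates, whose origin is the TCP and whose axes are the flange's). Camera axes: x right, y up, looking along -z (the intrinsics and any distortion apply to the point x, -y, -z); pixel columns grow to the right and rows downward; lengths in m; the calibration is good to about 2 mm. A picture is of the moment at which its call begins: read the wrist's pose just before it. calibration takes no time and is no camera call.
- hand_in(): hands the job in; it is judged then, once.
The state is a dict: "time": time; "qpos": joint angles; "qvel": joint speeds; "joint_efforts": joint torques, N m; "tool_pos": TCP position; "tool_rot": TCP orientation; "contact_force": force on the tool from outside, world axes, zero at the start; "torque": the same for the moment, N m; "opening": finger opening in m; "grip_force": force on a finger pad.
Only numpy, scipy, OpenCV 4.12 (cv2) and the standard library are available. Lean on these libraries where they do the work, as an engineer would, in place of code of your own. Each camera call takes 0.05 s, during which the arm holds its last target. There are 200 camera calls.

## Task

Two aluminium press dies that look alike stand on the watchmaker's bench; one has a small bore and the other a large one. Slide one down over the stepped gauge pin as far as it will go: a die that stops on the pin's shoulder is small-bore and is to be stood upright in the square wooden tray, one that goes right down to the gauge's base is large-bore and is to be stood upright in the round steel dish; only once it is there, take the other die, try it on the pin as well and sort it the same way. Do not tip a die over, and leave the other things on the bench where they are.

Things in the scene. Friction and masses are not known exactly. Their poses are not given: they have to be found in the camera images.
- die_a: one of two press dies that look alike: plain aluminium cylinder, 46 mm across, 85 mm tall, standing upright, three thin dark lines low around it. Top closed; a blind bore 76 mm deep opens in its underside. One of the two has a 22 mm bore, the other 31 mm; this does not show from outside. Origin: centre of the underside; z up along its axis.
- die_b: one of two press dies that look alike: plain aluminium cylinder, 46 mm across, 85 mm tall, standing upright, three thin dark lines low around it. Top closed; a blind bore 76 mm deep opens in its underside. One of the two has a 22 mm bore, the other 31 mm; this does not show from outside. Origin: centre of the underside; z up along its axis.
- gauge: fixed stepped gauge: dark round base 76 mm across, 20 mm thick, with a bright upright steel pin. Pin 27 mm thick from 20 to 50 mm above the bench, where a flat shoulder, its edge bevelled, steps it to 18 mm; cone end from 82 to 90 mm. A small-bore die stops underside on shoulder, a large-bore die on the base. Origin: centre of the base's underside; z up.
- gauge_tip (a point): top of the gauge pin, 90 mm above the bench, on its axis
- tray_in (a point): centre of the inner floor (6 mm above the bench) of the fixed square dark wooden tray for the small-bore die: 120 x 120 mm outside, 108 x 108 mm inside, rim 22 mm above the bench; x and y run along its sides
- dish_in (a point): centre of the inner floor (5 mm above the bench) of the fixed round steel dish for the large-bore die: 120 mm across the rim, 104 mm across the inner floor, rim 22 mm above the bench
- loupe: black conical eye loupe, 38 mm wide, 34 mm tall, standing near the middle front; a bystander, to be left where it is. Origin near its underside's centre
- blower: terracotta-coloured rubber air blower, a bulb 76 mm wide with a nozzle, 118 mm tall; a bystander, to be left where it is. Origin near its underside's centre
- jar: glass jar with metal lid, 56 mm wide, 70 mm tall; a bystander, to be left where it is. Origin near its underside's centre
- screwdriver: screwdriver lying flat, 150 mm long; a bystander, to be left where it is. Origin near its underside's centre
- pot: small lidded black oil pot, 44 mm wide, 32 mm tall; a bystander, to be left where it is. Origin near its underside's centre
- brush: brush lying flat, 160 mm long; a bystander, to be left where it is. Origin near its underside's centre
Things that resemble listed ones, but are neither listed nor needed, are in the scene too. What is shaped like the die_a but orange or red is not meant.

How it is judged:
By the outcome, as a careful person would: the job done as asked, in the order asked, and still so for the second after the job is handed in, with the robot touching nothing.
It also fails if it takes over 72 s, if anything falls off the work surface, if the arm or the gripper's body presses on something with over 40 N, if the wrist force passes 120 N, or if a joint passes its speed limit or range.

## Working session

There is one attempt and no reset: what is moved stays moved. The work goes in short steps, Python scripts to look and compute and a tool call to move; the robot and the scene stay as the last step left them, time stands still between calls to the robot, and variables do not carry over. Pictures are saved under pics/ and viewed, at most 10 in all, crops included, and the job is handed in when it is done.

Besides the shell and the picture viewer there is one more tool, called after "Request:" in YAML: its name, and indented under it one key for each argument. send_rows: Moves the arm, as the interface text tells. Its arguments: {"type":"object","properties":{"targets":{"type":"array","items":{"type":"array","items":{"type":"number"}}},"grip_force":{"type":"number"}},"required":["targets"]}

```bash
ls; mkdir -p pics
cat > h.py <<'E'
import numpy as np, cv2
from cell import observe, read_camera, calibration, hand_in, tcp_to_grasp
def cast(name,u,v,z):
    c=calibration(name);K=np.array(c["intrinsics"]);k1=c["k1"]
    d=np.linalg.inv(K)@np.array([u,v,1.]);s=d[:2].copy()
    for _ in range(20): s=d[:2]/(1+k1*(s@s))
    T=np.linalg.inv(np.array(c["world_to_cam"]))
    r=T[:3,:3]@np.array([s[0],-s[1],-1]);o=T[:3,3]
    return o+r*(z-o[2])/r[2]
def pt(name,u,v,dep):
    c=calibration(name);K=np.array(c["intrinsics"]);k1=c["k1"]
    d=np.linalg.inv(K)@np.array([u,v,1.]);s=d[:2].copy()
    for _ in range(20): s=d[:2]/(1+k1*(s@s))
    T=np.linalg.inv(np.array(c["world_to_cam"]))
    return T[:3,:3]@(np.array([s[0],-s[1],-1])*dep)+T[:3,3]
E
python3 - <<'E'
from h import *
print(observe(),tcp_to_grasp)
for n in("top","side"):
    p,d=read_camera(n);cv2.imwrite(f"pics/{n}0.png",p[:,:,::-1]);np.save(f"pics/{n}0.npy",d)
    c=calibration(n);print(n,np.linalg.inv(np.array(c["world_to_cam"])).round(3),c["intrinsics"],c["k1"])
E
```

```text
pics
{'time': 0.0, 'qpos': array([-1.27598751e+00,  3.42736786e-01,  1.52508669e+00, -2.61880428e-06,
        1.27537433e+00, -1.46005663e-01]), 'qvel': array([ 0.00088971, -0.00026252,  0.00032948,  0.00045974, -0.00153835,
       -0.00075191]), 'joint_efforts': array([-1.11443722e-03, -4.31248212e+01, -2.44212538e+01,  7.17292889e-02,
        5.61598269e-02, -1.34935053e-04]), 'tool_pos': array([ 0.22389468, -0.47438603,  0.22601335]), 'tool_rot': array([-3.14000422e+00, -2.31051569e-04,  4.40815065e-01]), 'contact_force': array([-0.20334647,  0.02745594,  0.94778424]), 'torque': array([-0.04323382, -0.02050087, -0.04956089]), 'grip_force': 0.0, 'opening': 0.09173543534968114} 0.0188
top [[ 0.025  0.98  -0.198  0.282]
 [-1.     0.027  0.008  0.015]
 [ 0.013  0.198  0.98   1.467]
 [ 0.     0.     0.     1.   ]] [[624.00240813   0.         314.80498943]
 [  0.         624.00240813 240.08248316]
 [  0.           0.           1.        ]] -0.08254723459567816
side [[-0.992  0.086 -0.097  0.453]
 [-0.128 -0.52   0.844  0.954]
 [ 0.022  0.85   0.527  0.675]
 [ 0.     0.     0.     1.   ]] [[569.62812169   0.         321.65686141]
 [  0.         569.62812169 239.94005974]
 [  0.           0.           1.        ]] 0.026470655081141974
```

View pics/top0.png

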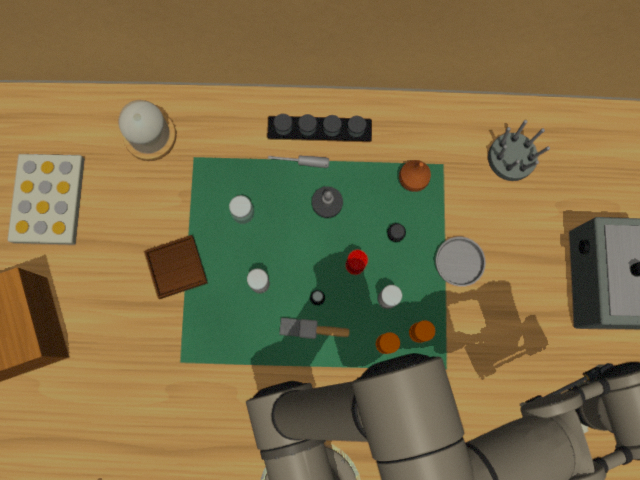

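View pics/side0.png

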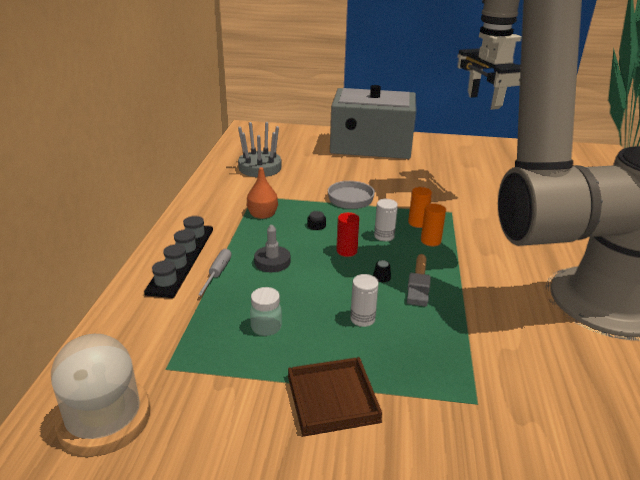

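The top view shows the dies at about (258,280) and (391,296), gauge (327,202), tray (176,267), dish (459,261), red decoy (357,262), loupe (317,297), pot (397,232). The side view agrees, with the dies at (365,300) and (386,220).

```bash
cat > m.py <<'E'
from h import *
import sys
def zmap(n,d):
    c=calibration(n);K=np.array(c["intrinsics"]);vv,uu=np.mgrid[:480,:640]
    q=cv2.undistortPoints(np.stack([uu.ravel(),vv.ravel()],1).astype(np.float64)[:,None],K,np.array([c["k1"],0,0,0.]))[:,0]
    T=np.linalg.inv(np.array(c["world_to_cam"]));D=d.ravel()
    P=np.stack([q[:,0]*D,-q[:,1]*D,-D],1)@T[:3,:3].T+T[:3,3]
    return P.reshape(480,640,3)
E
python3 - <<'E'
from m import *
d=np.load("pics/top0.npy");P=zmap("top",d);v,u=np.mgrid[:480,:640]
def blob(n,u0,v0,r,z0,z1):
    m=(np.hypot(u-u0,v-v0)<r)&(P[...,2]>z0)&(P[...,2]<z1)&(d>0)
    q=P[m];(c,s,_)=cv2.minAreaRect(q[:,:2].astype(np.float32))
    cc,rr=cv2.minEnclosingCircle(q[:,:2].astype(np.float32))
    print(n,len(q),"mean",q.mean(0).round(4),"rect",np.round(c,4),np.round(s,4),round(_,1),"circ",np.round(cc,4),round(rr,4))
blob("dieL",258,280,22,.078,.092)
blob("dieR",391,296,22,.078,.092)
blob("red",357,262,22,.078,.092)
blob("base",327,202,24,.013,.027)
blob("pin",327,198,16,.06,.1)
blob("tray",176,267,50,.014,.03)
blob("dish",459,261,40,.014,.03)
blob("loupe",317,297,14,.025,.05)
blob("pot",397,232,16,.02,.05)
blob("jar",240,208,20,.06,.08)
blob("blower",415,175,25,.03,.15)
blob("or1",389,343,18,.07,.1)
blob("or2",423,331,18,.07,.1)
p=cv2.imread("pics/top0.png")
# cross-check by white mask ray casts on top plane
g=cv2.inRange(cv2.cvtColor(p,cv2.COLOR_BGR2HSV),(0,0,150),(180,50,255))
for a,b in((258,280),(391,296)):
    mm=(g>0)&(np.hypot(u-a,v-b)<25); print(mm.sum(),u[mm].min(),u[mm].max(),v[mm].min(),v[mm].max(),cast("top",u[mm].mean(),v[mm].mean(),.085).round(4))
ds=np.load("pics/side0.npy");Ps=zmap("side",ds)
def sb(n,u0,v0,r,z0,z1):
    m=(np.hypot(u-u0,v-v0)<r)&(Ps[...,2]>z0)&(Ps[...,2]<z1)&(ds>0);q=Ps[m]
    if len(q)<5: print(n,len(q));return
    cc,rr=cv2.minEnclosingCircle(q[:,:2].astype(np.float32));print(n,len(q),q.mean(0).round(4),np.round(cc,4),round(rr,4))
sb("sdieL",365,283,20,.08,.092);sb("sdieR",386,206,20,.08,.092);sb("spin",271,230,12,.06,.1);sb("sbase",272,258,24,.016,.025);sb("sdish",351,193,30,.017,.028);sb("stray",334,395,60,.017,.028)
E
```

```text
dieL 320 mean [0.4691 0.1313 0.0841] rect [0.4688 0.1312] [0.0443 0.0443] 21.1 circ [0.4694 0.1312] 0.0232
dieR 308 mean [ 0.4413 -0.1702  0.0849] rect [ 0.4413 -0.1701] [0.0408 0.045 ] 2.1 circ [ 0.4428 -0.1701] 0.0231
red 312 mean [ 0.5185 -0.093   0.0845] rect [ 0.5191 -0.0936] [0.0443 0.0459] 39.4 circ [ 0.5192 -0.0931] 0.0236
base 605 mean [ 0.6673 -0.0231  0.0192] rect [ 0.6697 -0.023 ] [0.0738 0.0747] 2.4 circ [ 0.6699 -0.023 ] 0.0386
pin 66 mean [ 0.6676 -0.0228  0.0817] rect [ 0.6691 -0.0232] [0.0175 0.0168] 49.2 circ [ 0.6692 -0.0224] 0.0096
tray 568 mean [0.5014 0.3307 0.0207] rect [0.503  0.3309] [0.1204 0.1228] 21.4 circ [0.5036 0.331 ] 0.0827
dish 338 mean [ 0.5369 -0.3472  0.0206] rect [ 0.533  -0.3421] [0.1153 0.1178] 29.2 circ [ 0.5335 -0.343 ] 0.0602
loupe 133 mean [ 0.4388 -0.0052  0.0329] rect [ 0.4387 -0.0053] [0.0281 0.0277] 1.4 circ [ 0.4393 -0.0056] 0.0151
pot 223 mean [ 0.5981 -0.1896  0.0288] rect [ 0.5981 -0.1902] [0.0405 0.0427] 36.0 circ [ 0.5991 -0.1899] 0.0223
jar 365 mean [0.639  0.1795 0.0687] rect [0.6398 0.1794] [0.0485 0.0493] 1.9 circ [0.6406 0.18  ] 0.0258
blower 753 mean [ 0.7289 -0.2288  0.0635] rect [ 0.7358 -0.2326] [0.0728 0.0705] 43.8 circ [ 0.7366 -0.2332] 0.0378
or1 357 mean [ 0.3366 -0.1654  0.0845] rect [ 0.3373 -0.1657] [0.0438 0.0446] 2.0 circ [ 0.337  -0.1662] 0.0232
or2 355 mean [ 0.3643 -0.2432  0.0844] rect [ 0.3654 -0.2445] [0.0444 0.0446] 2.7 circ [ 0.3652 -0.2444] 0.0234
297 247 266 270 288 [0.4695 0.1309 0.085 ]
305 382 401 286 304 [ 0.4413 -0.1704  0.085 ]
sdieL 351 [0.4678 0.136  0.0849] [0.4679 0.1335] 0.0241
sdieR 187 [ 0.4392 -0.1646  0.0846] [ 0.4392 -0.1677] 0.0246
spin 129 [ 0.6678 -0.0166  0.0756] [ 0.6675 -0.0193] 0.0102
sbase 477 [ 0.6669 -0.013   0.02  ] [ 0.6686 -0.0208] 0.0403
sdish 243 [ 0.5306 -0.3408  0.0204] [ 0.5302 -0.3417] 0.0641
stray 1130 [0.4989 0.3415 0.0205] [0.4995 0.3341] 0.084
```

Run:
```python
import cv2
p=cv2.imread("pics/top0.png")[170:320,220:420];cv2.imwrite("pics/topc.png",cv2.resize(p,None,fx=4,fy=4,interpolation=cv2.INTER_CUBIC))
```

```text
(no output)
```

View pics/topc.png

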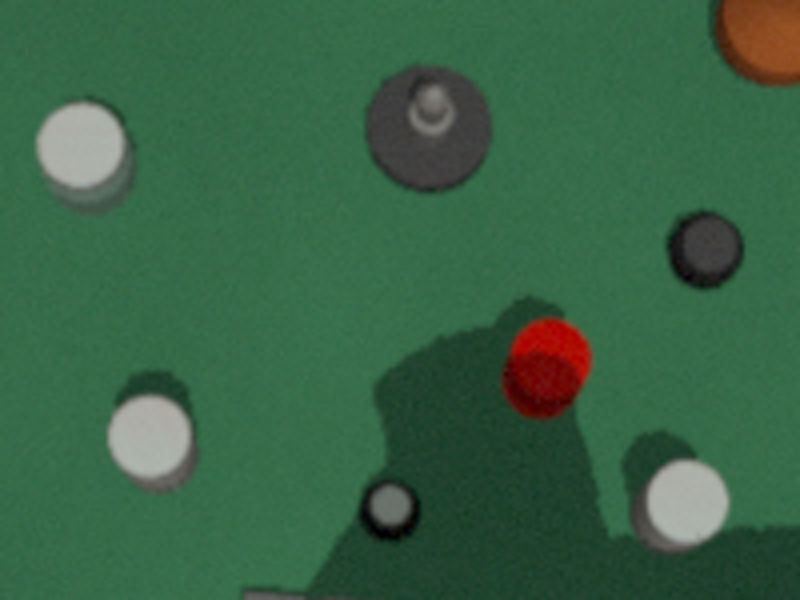

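The crop confirms three white-topped cylinders. The one at upper left has a lid and is the jar, so the dies are L (0.469,0.131) and R (0.441,-0.170). The gauge is at (0.669,-0.0225). I'll take R first.

Request:
send_rows:
  targets:
    - [1,0.027,0.038,0,0.06]
    - [1,0.027,0.038,0,0.06]
    - [1,0.027,0.038,0,0.06]
    - [1,0.027,0.038,0,0.06]
    - [1,0.027,0.038,0,0.06]
  grip_force: 30

```text
time: 0.6
tool_pos: [0.3596, -0.2831, 0.2265]
tool_rot: [-3.141, -0.0, 0.743]
contact_force: [0.8, 0.0, 1.0]
opening: 0.0918
grip_force: 0.0
```

Request:
send_rows:
  targets:
    - [1,0.027,0.038,0,0.04]
    - [1,0.027,0.038,0,0]
    - [1,0.027,0.038,0,0]
    - [1,0.0,0.0,-0.03,0]
    - [1,0,0,0,0]

```text
time: 1.1
tool_pos: [0.4386, -0.1685, 0.1938]
tool_rot: [-3.135, 0.002, 0.784]
contact_force: [-1.1, 0.4, 1.0]
opening: 0.0919
grip_force: 0.0
```

```bash
cat >> m.py <<'E'
from scipy.spatial.transform import Rotation as Ro
def wmap():
    s=observe();p,d=read_camera("wrist");c=calibration("wrist");K=np.array(c["intrinsics"]);vv,uu=np.mgrid[:480,:640]
    q=cv2.undistortPoints(np.stack([uu.ravel(),vv.ravel()],1).astype(np.float64)[:,None],K,np.array([c["k1"],0,0,0.]))[:,0]
    D=d.ravel();H=np.array(c["hand_eye"]);C=np.stack([q[:,0]*D,-q[:,1]*D,-D],1)@H[:3,:3].T+H[:3,3]
    R=Ro.from_euler("xyz",s["tool_rot"]).as_matrix()
    return s,p,d,(C@R.T+s["tool_pos"]).reshape(480,640,3),C.reshape(480,640,3)
E
python3 - <<'E'
from m import *
s,p,d,P,C=wmap();print(s["tool_pos"].round(4),s["tool_rot"].round(4))
cv2.imwrite("pics/w1.png",p[:,:,::-1])
m=(d>0)&(abs(P[...,2]-.085)<.008)&(np.hypot(P[...,0]-.4415,P[...,1]+.17)<.035)
m=cv2.morphologyEx(m.astype(np.uint8),cv2.MORPH_OPEN,np.ones((5,5)))>0
q=P[m];print(m.sum(),q.mean(0).round(4),cv2.minEnclosingCircle(q[:,:2].astype(np.float32)))
E
```

```text
[ 0.4386 -0.1685  0.1938] [-3.135e+00  2.000e-03  7.840e-01]
3635 [ 0.4419 -0.1686  0.0862] ((0.44118598103523254, -0.16947150230407715), 0.02295559272170067)
```

View pics/w1.png

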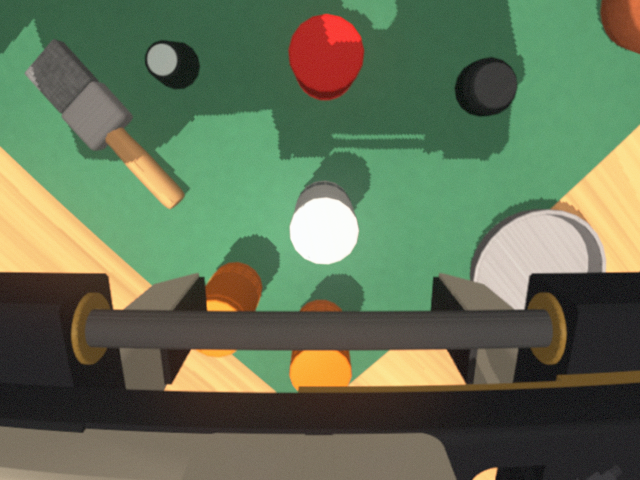

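The wrist view shows die R at (324,230), centred between the fingers. It measures (0.441,-0.1695), which agrees with the top camera.

Request:
send_rows:
  targets:
    - [1,0.0025,-0.001,-0.04,0]
    - [1,0,0,-0.045,0]
    - [1,0,0,-0.045,0]
    - [1,0,0,-0.021,0]
    - [1,0,0,0,0]

```text
time: 1.65
tool_pos: [0.4408, -0.1723, 0.044]
tool_rot: [-3.137, 0.001, 0.779]
contact_force: [-0.5, 0.2, 1.4]
opening: 0.0916
grip_force: 0.0
```

Request:
send_rows:
  targets:
    - [0,0,0,0,0]
    - [0,0,0,0,0]
    - [0,0,0,0,0]
    - [0,0,0,0,0]
    - [0,0,0,0,0]

```text
time: 2.15
tool_pos: [0.4428, -0.172, 0.0464]
tool_rot: [3.14, -0.0, 0.781]
contact_force: [0.1, 0.4, 0.7]
opening: 0.0562
grip_force: 0.0
```

Request:
send_rows:
  targets:
    - [0,0,0,0,0]
    - [0,0,0,0,0]
    - [0,0,0,0,0]
    - [0,0,0,0,0]

```text
time: 2.55
tool_pos: [0.4424, -0.1716, 0.0459]
tool_rot: [-3.141, 0.0, 0.781]
contact_force: [-1.8, 2.6, 5.3]
opening: 0.0458
grip_force: 30.0
```

Request:
send_rows:
  targets:
    - [0,0,0,0.03,0]
    - [0,0,0,0.045,0]
    - [0,0,0,0.04,0]
    - [0,0,0,0,0]

```text
time: 2.95
tool_pos: [0.4453, -0.1735, 0.1654]
tool_rot: [3.131, -0.003, 0.781]
contact_force: [0.5, -0.7, -1.8]
opening: 0.046
grip_force: 30.0
```

Request:
send_rows:
  targets:
    - [0,0.037,0.0245,0,0]
    - [0,0.038,0.0245,0,0]
    - [0,0.038,0.025,0,0]
    - [0,0.038,0.025,0,0]
    - [0,0,0,0,0]

```text
time: 3.45
tool_pos: [0.5967, -0.0695, 0.1583]
tool_rot: [-3.141, -0.001, 0.785]
contact_force: [0.1, -0.2, -1.8]
opening: 0.0457
grip_force: 30.0
```

Run:
```python
from m import *
for i in range(3):
    s,p,d,P,C=wmap();print(s["tool_pos"].round(4),s["tool_rot"].round(4))
    def f(n,m,):
        m=cv2.morphologyEx(m.astype(np.uint8),cv2.MORPH_OPEN,np.ones((3,3)))>0
        q=P[m];c=C[m];
        if len(q)<20: print(n,len(q));return
        print(n,len(q),q.mean(0).round(4),"circW",np.round(cv2.minEnclosingCircle(q[:,:2].astype(np.float32))[0],4),"circT",cv2.minEnclosingCircle(c[:,:2].astype(np.float32)))
    r=np.hypot(P[...,0]-.669,P[...,1]+.0225)
    f("base",(d>0)&(abs(P[...,2]-.02)<.006)&(r<.045))
    f("pin",(d>0)&(P[...,2]>.058)&(P[...,2]<.1)&(r<.03))
    f("die",(d>0)&(abs(C[...,2]+.040)<.008)&(np.hypot(C[...,0],C[...,1])<.03))
cv2.imwrite("pics/w2.png",p[:,:,::-1])
```

```text
[ 0.5967 -0.0695  0.1583] [-3.1409e+00 -1.2000e-03  7.8450e-01]
base 8168 [ 0.6708 -0.0222  0.0212] circW [ 0.6711 -0.0228] circT ((0.08550526946783066, 0.01965416595339775), 0.038244664669036865)
pin 958 [ 0.6699 -0.0228  0.0862] circW [ 0.671  -0.0228] circT ((0.0855315625667572, 0.019523680210113525), 0.00915189366787672)
die 9107 [ 0.5993 -0.067   0.1987] circW [ 0.5995 -0.0668] circT ((0.004006034694612026, 4.542416718322784e-05), 0.028794066980481148)
[ 0.5944 -0.071   0.1581] [-3.1395e+00  1.2000e-03  7.8400e-01]
base 8238 [ 0.6706 -0.0222  0.0212] circW [ 0.6711 -0.0227] circT ((0.08852852135896683, 0.020254990085959435), 0.03811495006084442)
pin 982 [ 0.6699 -0.0228  0.0861] circW [ 0.671  -0.0227] circT ((0.08818990737199783, 0.02015475556254387), 0.008912640623748302)
die 9064 [ 0.5971 -0.0683  0.1985] circW [ 0.5972 -0.0684] circT ((0.003718774998560548, 0.0001085037220036611), 0.028797250241041183)
[ 0.5932 -0.072   0.1584] [-3.139e+00  2.000e-03  7.826e-01]
base 8234 [ 0.6706 -0.0223  0.0212] circW [ 0.671 -0.023] circT ((0.09006393700838089, 0.020542262122035027), 0.03817170485854149)
pin 982 [ 0.6698 -0.0229  0.086 ] circW [ 0.6711 -0.0227] circT ((0.09014035761356354, 0.02024427056312561), 0.009129039011895657)
die 9108 [ 0.5959 -0.0693  0.1988] circW [ 0.5965 -0.0687] circT ((0.004498451016843319, -6.911010859766975e-05), 0.02866983227431774)
```

View pics/w2.png

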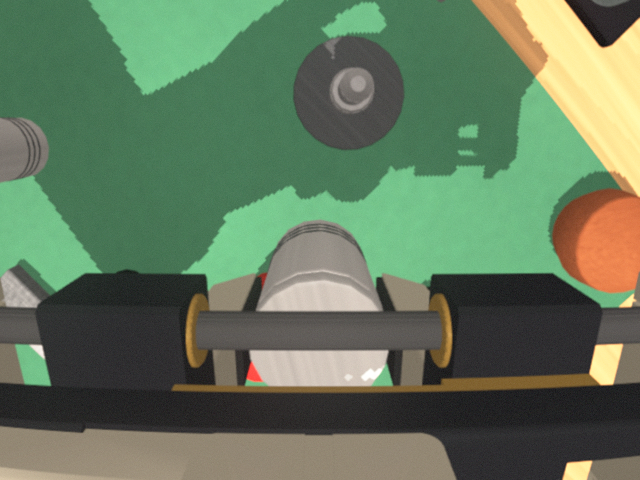

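The die is held upright at about (318,330) and the pin shows at (352,90). Next I'll measure the die's offset in the hand from its front surface.

```bash
cat > held.py <<'E'
from m import *
from scipy.optimize import least_squares
s,p,d,P,C=wmap();print(s["tool_pos"].round(4),s["tool_rot"].round(4))
m=(d>0)&(abs(C[...,1])<.02)&(C[...,0]>.005)&(C[...,0]<.035)
top=C[m&(C[...,2]<-.033)&(C[...,2]>-.05)]
side=C[m&(C[...,2]>-.02)&(C[...,2]<.04)]
print("top z",np.median(top[:,2]),"front x",np.percentile(top[abs(top[:,1])<.006][:,0],98), len(side))
f=lambda a:np.hypot(side[:,0]-a[0],side[:,1]-a[1])-.023
r=least_squares(f,[0,0],loss="soft_l1",f_scale=.001);print("die axis in tool",r.x.round(4),np.abs(r.fun).mean(),"zmax",np.percentile(side[:,2],98))
rr=np.hypot(P[...,0]-.67,P[...,1]+.0225)
q=C[(d>0)&(P[...,2]>.058)&(P[...,2]<.1)&(rr<.03)]
if len(q)>50:
    a=np.array(cv2.minEnclosingCircle(q[:,:2].astype(np.float32))[0]);e=np.r_[a-r.x,0]
    R=Ro.from_euler("xyz",s["tool_rot"]).as_matrix();print("pin in tool",a.round(4),"world shift",(R@e).round(4))
E
python3 held.py
```

```text
[ 0.5926 -0.0727  0.1589] [-3.1391e+00  2.0000e-03  7.8140e-01]
top z -0.040170107787042275 front x 0.02335752843577904 3278
die axis in tool [ 0.0003 -0.0003] 0.00017186874999457438 zmax 0.038024066306657035
pin in tool [0.0908 0.02  ] world shift [ 0.0785  0.0494 -0.0002]
```

Request:
send_rows:
  targets:
    - [0,0.03,0.019,0,0]
    - [0,0.03,0.019,0,0]
    - [0,0.0185,0.0114,0,0]
    - [0,0,0,0,0]
    - [0,0,0,0,0]

```text
time: 4.15
tool_pos: [0.6711, -0.0243, 0.1601]
tool_rot: [-3.141, 0.001, 0.78]
contact_force: [-0.0, -0.7, -2.3]
opening: 0.0459
grip_force: 30.0
```

Request:
send_rows:
  targets:
    - [0,0,0,-0.01,0]
    - [0,0,0,-0.01,0]
    - [0,0,0,-0.008,0]
    - [0,0,0,0,0]

```text
time: 4.55
tool_pos: [0.6707, -0.0237, 0.1307]
tool_rot: [-3.139, 0.002, 0.78]
contact_force: [0.6, 0.5, -1.6]
opening: 0.0461
grip_force: 30.0
```

Request:
send_rows:
  targets:
    - [0,0,0,-0.007,0]
    - [0,0,0,-0.007,0]
    - [0,0,0,-0.007,0]
    - [0,0,0,-0.007,0]
    - [0,0,0,0,0]

```text
time: 5.05
tool_pos: [0.6713, -0.0233, 0.1032]
tool_rot: [-3.14, 0.002, 0.781]
contact_force: [-0.9, 0.8, -1.9]
opening: 0.0459
grip_force: 30.0
```

Request:
send_rows:
  targets:
    - [0,0,0,-0.003,0]
    - [0,0,0,-0.003,0]
    - [0,0,0,-0.002,0]
    - [0,0,0,-0.002,0]
    - [0,0,0,0,0]

```text
time: 5.55
tool_pos: [0.6723, -0.0233, 0.0957]
tool_rot: [3.141, -0.001, 0.781]
contact_force: [-2.4, 0.8, 2.9]
opening: 0.0461
grip_force: 30.0
```

Request:
send_rows:
  targets:
    - [0,0,0,-0.001,0]
    - [0,0,0,-0.001,0]
    - [0,0,0,0,0]
    - [0,0,0,0,0]

```text
time: 5.95
tool_pos: [0.6726, -0.0231, 0.0955]
tool_rot: [3.14, -0.002, 0.781]
contact_force: [-4.5, 1.6, 12.0]
opening: 0.0459
grip_force: 30.0
```

```bash
python3 held.py
```

```text
[ 0.6726 -0.0231  0.0955] [ 3.1395e+00 -2.0000e-03  7.8100e-01]
top z -0.04009640018699931 front x 0.02348699542794831 3165
die axis in tool [ 0.     -0.0004] 0.00018333341604783072 zmax 0.03784423841806413
pin in tool [ 0.0109 -0.0017] world shift [0.0068 0.0086 0.    ]
```

Contact is at shoulder height, but with some sideways force. I'll re-centre and retry, so an edge catch isn't taken for a shoulder stop.

Request:
send_rows:
  targets:
    - [0,0,0,0.005,0]
    - [0,-0.0015,0.0005,0,0]
    - [0,0,0,0,0]
    - [0,0,0,0,0]

```text
time: 6.4
tool_pos: [0.6702, -0.0229, 0.097]
tool_rot: [-3.141, 0.001, 0.781]
contact_force: [-0.3, 0.3, -0.7]
opening: 0.0457
grip_force: 30.0
```

Request:
send_rows:
  targets:
    - [0,0,0,-0.002,0]
    - [0,0,0,-0.002,0]
    - [0,0,0,-0.002,0]
    - [0,0,0,0,0]
    - [0,0,0,0,0]

```text
time: 6.9
tool_pos: [0.6712, -0.0225, 0.0955]
tool_rot: [3.139, -0.002, 0.781]
contact_force: [-6.2, 1.8, 18.8]
opening: 0.0461
grip_force: 30.0
```

Request:
send_rows:
  targets:
    - [0,0,0,0.007,0]
    - [0,0.0015,-0.0015,0,0]
    - [0,0.001,-0.001,0,0]
    - [0,0,0,0,0]
    - [0,0,0,0,0]

```text
time: 7.4
tool_pos: [0.6724, -0.0251, 0.0978]
tool_rot: [-3.14, 0.001, 0.781]
contact_force: [-3.1, 1.7, -0.6]
opening: 0.0458
grip_force: 30.0
```

Request:
send_rows:
  targets:
    - [0,-0.0025,0.0025,0,0]
    - [0,-0.0015,0.0015,0,0]
    - [0,-0.001,0.001,0,0]
    - [0,0,0,0,0]
    - [0,0,0,0,0]

```text
time: 7.9
tool_pos: [0.6693, -0.0217, 0.0989]
tool_rot: [3.138, -0.001, 0.78]
contact_force: [4.4, -3.2, -5.1]
opening: 0.0459
grip_force: 30.0
```

Blocked twice at shoulder height with up to 19 N, and sideways play is only about ±2 mm. So die R is small-bore and goes to the tray at (0.502,0.332).

Request:
send_rows:
  targets:
    - [0,0.0025,-0.0025,0.0,0]
    - [0,0,0,0.015,0]
    - [0,0,0,0.025,0]
    - [0,0,0,0.025,0]
    - [0,0,0,0,0]

```text
time: 8.4
tool_pos: [0.6725, -0.0232, 0.1679]
tool_rot: [3.136, -0.005, 0.781]
contact_force: [-0.2, -0.7, -1.2]
opening: 0.0456
grip_force: 30.0
```

Request:
send_rows:
  targets:
    - [0,-0.0188,0.0394,0,0]
    - [0,-0.0188,0.0394,0,0]
    - [0,-0.0188,0.0394,0,0]
    - [0,-0.0188,0.0394,0,0]
    - [0,-0.0188,0.0394,0,0]

```text
time: 8.9
tool_pos: [0.5749, 0.1754, 0.1623]
tool_rot: [-3.14, 0.002, 0.78]
contact_force: [1.2, 1.0, -1.9]
opening: 0.0458
grip_force: 30.0
```

Request:
send_rows:
  targets:
    - [0,-0.0188,0.0394,0,0]
    - [0,-0.0188,0.0394,0,0]
    - [0,-0.0188,0.0394,0,0]
    - [0,-0.0188,0.0394,0,0]
    - [0,0,0,0,0]

```text
time: 9.4
tool_pos: [0.4978, 0.3361, 0.1623]
tool_rot: [-3.139, 0.001, 0.786]
contact_force: [-0.1, -0.4, -2.7]
opening: 0.0457
grip_force: 30.0
```

Good. Now lower into the tray.

Request:
send_rows:
  targets:
    - [0,0.003,-0.002,-0.03,0]
    - [0,0,0,-0.035,0]
    - [0,0,0,-0.025,0]
    - [0,0,0,-0.01,0]
    - [0,0,0,0,0]

```text
time: 9.9
tool_pos: [0.5034, 0.3287, 0.0618]
tool_rot: [-3.14, 0.004, 0.78]
contact_force: [0.5, 0.2, -1.5]
opening: 0.0459
grip_force: 30.0
```

Request:
send_rows:
  targets:
    - [0,0,0,-0.003,0]
    - [0,0,0,-0.003,0]
    - [0,0,0,-0.002,0]
    - [0,0,0,0,0]

```text
time: 10.3
tool_pos: [0.5044, 0.3297, 0.0561]
tool_rot: [3.141, -0.001, 0.781]
contact_force: [0.4, 0.2, -2.2]
opening: 0.0459
grip_force: 30.0
```

Request:
send_rows:
  targets:
    - [0,0,0,-0.002,0]
    - [0,0,0,-0.0015,0]
    - [0,0,0,0,0]
    - [0,0,0,0,0]

```text
time: 10.7
tool_pos: [0.5043, 0.3297, 0.0522]
tool_rot: [3.142, 0.0, 0.781]
contact_force: [-1.2, -0.3, -1.9]
opening: 0.0457
grip_force: 30.0
```

Request:
send_rows:
  targets:
    - [0,0,0,-0.001,0]
    - [0,0,0,-0.001,0]
    - [0,0,0,0,0]

```text
time: 11.0
tool_pos: [0.5046, 0.3299, 0.0518]
tool_rot: [3.141, -0.001, 0.781]
contact_force: [-3.4, -0.9, 8.5]
opening: 0.0455
grip_force: 30.0
```

Request:
send_rows:
  targets:
    - [0.75,0,0,0,0]
    - [0.75,0,0,0,0]
    - [0.75,0,0,0,0]
    - [0.75,0,0,0,0]

```text
time: 11.4
tool_pos: [0.5044, 0.3296, 0.0501]
tool_rot: [3.141, 0.0, 0.781]
contact_force: [-0.7, -0.4, 0.8]
opening: 0.0685
grip_force: 0.0
```

Request:
send_rows:
  targets:
    - [0.75,0,0,0.02,0]
    - [0.75,0,0,0.045,0]
    - [1,0,0,0.045,0]
    - [1,0,0,0.03,0]
    - [1,0,0,0,0]

```text
time: 11.9
tool_pos: [0.5066, 0.3308, 0.1955]
tool_rot: [3.138, -0.009, 0.781]
contact_force: [0.2, 0.6, -0.2]
opening: 0.0881
grip_force: 0.0
```

Request:
send_rows:
  targets:
    - [1,-0.007,-0.04,0,0]
    - [1,-0.007,-0.04,0,0]
    - [1,-0.007,-0.04,0,0]
    - [1,-0.007,-0.04,0,0]
    - [1,-0.0075,-0.039,0,0]

```text
time: 12.4
tool_pos: [0.4678, 0.1291, 0.1892]
tool_rot: [-3.141, 0.001, 0.781]
contact_force: [0.5, -0.9, -0.2]
opening: 0.0921
grip_force: 0.0
```

Request:
send_rows:
  targets:
    - [1,0,0,0,0]
    - [1,0,0,0,0]

```text
time: 12.6
tool_pos: [0.4686, 0.1301, 0.1897]
tool_rot: [-3.141, 0.0, 0.779]
contact_force: [-0.2, -0.0, 0.3]
opening: 0.0925
grip_force: 0.0
```

Run:
```python
from m import *
s,p,d,P,C=wmap();print(s["tool_pos"].round(4),s["tool_rot"].round(4))
m=(d>0)&(abs(P[...,2]-.085)<.006)&(np.hypot(P[...,0]-.469,P[...,1]-.131)<.035)
m=cv2.morphologyEx(m.astype(np.uint8),cv2.MORPH_OPEN,np.ones((5,5)))>0
print(m.sum(),cv2.minEnclosingCircle(P[m][:,:2].astype(np.float32)),cv2.minEnclosingCircle(C[m][:,:2].astype(np.float32)))
for n in("top","side"):
    p,d=read_camera(n);cv2.imwrite(f"pics/{n}1.png",p[:,:,::-1]);Q=zmap(n,d)
    m=(d>0)&(abs(Q[...,2]-.091)<.006)&(np.hypot(Q[...,0]-.5045,Q[...,1]-.33)<.045)
    print(n,m.sum(),cv2.minEnclosingCircle(Q[m][:,:2].astype(np.float32)),np.median(Q[m][:,2]))
```

```text
[0.4686 0.1301 0.1897] [-3.1409e+00  5.0000e-04  7.7860e-01]
3796 ((0.4699549078941345, 0.13190360367298126), 0.02300327643752098) ((0.002290861215442419, -0.0003039992297999561), 0.023004289716482162)
top 292 ((0.5056565999984741, 0.3291604518890381), 0.02329758182168007) 0.09045825981205047
side 585 ((0.5020176768302917, 0.33227792382240295), 0.024129314348101616) 0.09001384956679093
```

View pics/side1.png

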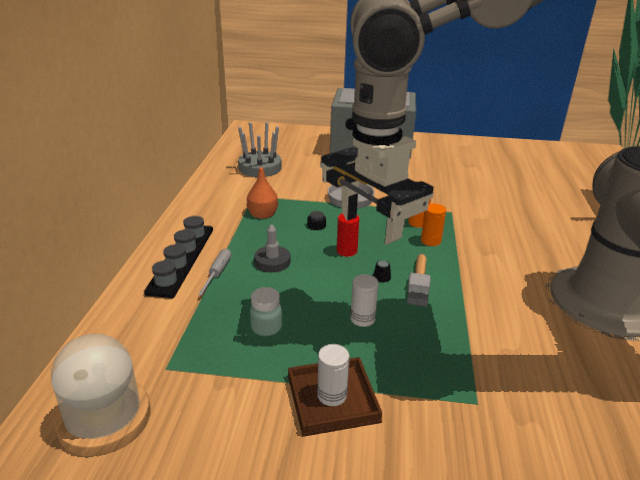

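The first die stands upright in the tray at (333,375), with its top at z≈0.090 as expected. Nothing else has moved. Now grasping the second die.

Request:
send_rows:
  targets:
    - [1,0.0014,0.0016,-0.04,0]
    - [1,0,0,-0.045,0]
    - [1,0,0,-0.04,0]
    - [1,0,0,-0.019,0]
    - [1,0,0,0,0]

```text
time: 13.25
tool_pos: [0.4681, 0.1331, 0.0434]
tool_rot: [-3.138, 0.005, 0.782]
contact_force: [0.5, -0.7, -0.4]
opening: 0.0918
grip_force: 0.0
```

Request:
send_rows:
  targets:
    - [0,0,0,0,0]
    - [0,0,0,0,0]
    - [0,0,0,0,0]
    - [0,0,0,0,0]
    - [0,0,0,0,0]

```text
time: 13.75
tool_pos: [0.4706, 0.1323, 0.0469]
tool_rot: [3.141, -0.001, 0.781]
contact_force: [-0.3, 1.2, -0.5]
opening: 0.0563
grip_force: 0.0
```

Request:
send_rows:
  targets:
    - [0,0,0,0,0]
    - [0,0,0,0,0]
    - [0,0,0,0,0]
    - [0,0,0,0,0]

```text
time: 14.15
tool_pos: [0.4704, 0.1322, 0.0465]
tool_rot: [3.141, -0.0, 0.781]
contact_force: [-0.2, -0.3, 4.5]
opening: 0.0457
grip_force: 30.0
```

Request:
send_rows:
  targets:
    - [0,0,0,0.03,0]
    - [0,0,0,0.045,0]
    - [0,0,0,0.042,0]
    - [0,0.0334,-0.0259,0,0]
    - [0,0.0334,-0.0259,0,0]

```text
time: 14.65
tool_pos: [0.5379, 0.0805, 0.1648]
tool_rot: [3.14, -0.002, 0.783]
contact_force: [0.2, 0.8, -3.1]
opening: 0.0458
grip_force: 30.0
```

Request:
send_rows:
  targets:
    - [0,0.0334,-0.0259,0,0]
    - [0,0.0334,-0.0259,0,0]
    - [0,0.0334,-0.0259,0,0]
    - [0,0.0335,-0.026,0,0]
    - [0,0,0,0,0]

```text
time: 15.15
tool_pos: [0.6732, -0.0273, 0.1607]
tool_rot: [3.141, 0.001, 0.777]
contact_force: [0.7, 0.1, -3.2]
opening: 0.0458
grip_force: 30.0
```

Request:
send_rows:
  targets:
    - [0,0,0,0,0]
    - [0,0,0,0,0]

```text
time: 15.35
tool_pos: [0.6697, -0.0225, 0.1624]
tool_rot: [-3.14, 0.001, 0.781]
contact_force: [-0.4, 0.4, -2.0]
opening: 0.0457
grip_force: 30.0
```

```bash
python3 held.py|head -3
```

```text
[ 0.6697 -0.0225  0.1624] [-3.1396e+00  1.1000e-03  7.8130e-01]
top z -0.039366246759680826 front x 0.022178896391382964 3326
die axis in tool [-0.0009 -0.0001] 0.0001659187747605297 zmax 0.038059432901579496
```

Request:
send_rows:
  targets:
    - [0,0.001,0,-0.015,0]
    - [0,0,0,-0.012,0]
    - [0,0,0,-0.007,0]
    - [0,0,0,-0.007,0]
    - [0,0,0,0,0]

```text
time: 15.9
tool_pos: [0.671, -0.0229, 0.1211]
tool_rot: [-3.14, 0.001, 0.781]
contact_force: [-0.6, -0.9, -2.4]
opening: 0.0456
grip_force: 30.0
```

Request:
send_rows:
  targets:
    - [0,0,0,-0.006,0]
    - [0,0,0,-0.006,0]
    - [0,0,0,-0.006,0]
    - [0,0,0,-0.004,0]
    - [0,0,0,0,0]

```text
time: 16.4
tool_pos: [0.6713, -0.0232, 0.0993]
tool_rot: [-3.14, 0.001, 0.781]
contact_force: [-0.9, -0.5, -3.1]
opening: 0.0456
grip_force: 30.0
```

Request:
send_rows:
  targets:
    - [0,0,0,-0.003,0]
    - [0,0,0,-0.002,0]
    - [0,0,0,-0.002,0]
    - [0,0,0,0,0]
    - [0,0,0,0,0]

```text
time: 16.9
tool_pos: [0.6717, -0.0232, 0.0933]
tool_rot: [3.141, -0.0, 0.781]
contact_force: [-0.1, 1.0, -1.4]
opening: 0.0454
grip_force: 30.0
```

Past the shoulder height without force, so I'll continue to the base.

Request:
send_rows:
  targets:
    - [0,0,0,-0.003,0]
    - [0,0,0,-0.004,0]
    - [0,0,0,-0.005,0]
    - [0,0,0,-0.005,0]
    - [0,0,0,0,0]

```text
time: 17.4
tool_pos: [0.671, -0.0231, 0.0749]
tool_rot: [-3.14, 0.001, 0.781]
contact_force: [-0.2, 0.3, -3.5]
opening: 0.0456
grip_force: 30.0
```

Request:
send_rows:
  targets:
    - [0,0,0,-0.003,0]
    - [0,0,0,-0.002,0]
    - [0,0,0,-0.002,0]
    - [0,0,0,-0.001,0]
    - [0,0,0,0,0]

```text
time: 17.9
tool_pos: [0.6716, -0.0232, 0.0681]
tool_rot: [-3.141, 0.0, 0.781]
contact_force: [-0.1, 0.4, -2.6]
opening: 0.0461
grip_force: 30.0
```

Request:
send_rows:
  targets:
    - [0,0,0,-0.001,0]
    - [0,0,0,-0.001,0]
    - [0,0,0,-0.001,0]
    - [0,0,0,0,0]
    - [0,0,0,0,0]

```text
time: 18.4
tool_pos: [0.6719, -0.0232, 0.0666]
tool_rot: [3.141, -0.001, 0.781]
contact_force: [-2.7, 0.4, 5.6]
opening: 0.0455
grip_force: 30.0
```

Seated on the base (underside ≈0.020, contact force), so die L is large-bore and goes to the dish at (0.532,-0.342).

Request:
send_rows:
  targets:
    - [0,0,0,0.012,0]
    - [0,0,0,0.025,0]
    - [0,0,0,0.03,0]
    - [0,0,0,0.032,0]
    - [0,0,0,0,0]

```text
time: 18.9
tool_pos: [0.6745, -0.0236, 0.1704]
tool_rot: [3.133, -0.006, 0.781]
contact_force: [1.4, 0.4, -1.1]
opening: 0.0455
grip_force: 30.0
```

Request:
send_rows:
  targets:
    - [0,-0.0174,-0.0399,0,0]
    - [0,-0.0174,-0.0399,0,0]
    - [0,-0.0174,-0.0399,0,0]
    - [0,-0.0174,-0.0399,0,0]
    - [0,-0.0174,-0.0399,0,0]

```text
time: 19.4
tool_pos: [0.5835, -0.224, 0.1634]
tool_rot: [-3.141, 0.0, 0.781]
contact_force: [0.2, -0.0, -2.0]
opening: 0.0463
grip_force: 30.0
```

Request:
send_rows:
  targets:
    - [0,-0.0174,-0.0399,0,0]
    - [0,-0.0174,-0.0399,0,0]
    - [0,-0.0174,-0.0399,0,0]
    - [0,0,0,0,0]
    - [0,0,0,0,0]

```text
time: 19.9
tool_pos: [0.5317, -0.3431, 0.1633]
tool_rot: [-3.14, -0.0, 0.778]
contact_force: [0.2, 1.0, -2.7]
opening: 0.0456
grip_force: 30.0
```

Request:
send_rows:
  targets:
    - [0,0,0,-0.03,0]
    - [0,0,0,-0.035,0]
    - [0,0,0,-0.025,0]
    - [0,0,0,-0.01,0]
    - [0,0,0,0,0]

```text
time: 20.4
tool_pos: [0.5324, -0.3407, 0.0627]
tool_rot: [-3.138, 0.0, 0.782]
contact_force: [-0.3, -0.5, -1.5]
opening: 0.046
grip_force: 30.0
```

Request:
send_rows:
  targets:
    - [0,0,0,-0.004,0]
    - [0,0,0,-0.003,0]
    - [0,0,0,-0.002,0]
    - [0,0,0,-0.001,0]
    - [0,0,0,0,0]

```text
time: 20.9
tool_pos: [0.5325, -0.3425, 0.0545]
tool_rot: [3.141, -0.0, 0.781]
contact_force: [-0.2, 0.5, -3.0]
opening: 0.0458
grip_force: 30.0
```

Request:
send_rows:
  targets:
    - [0,0,0,-0.001,0]
    - [0,0,0,-0.001,0]
    - [0,0,0,0,0]
    - [0,0,0,0,0]

```text
time: 21.3
tool_pos: [0.5325, -0.3424, 0.0522]
tool_rot: [3.142, 0.0, 0.781]
contact_force: [-0.4, 0.1, -2.4]
opening: 0.0455
grip_force: 30.0
```

Request:
send_rows:
  targets:
    - [0,0,0,-0.001,0]
    - [0,0,0,-0.001,0]
    - [0,0,0,0,0]
    - [0,0,0,0,0]

```text
time: 21.7
tool_pos: [0.5326, -0.3426, 0.0515]
tool_rot: [3.141, 0.0, 0.781]
contact_force: [-2.4, 1.1, 6.4]
opening: 0.0457
grip_force: 30.0
```

Request:
send_rows:
  targets:
    - [0.75,0,0,0,0]
    - [0.75,0,0,0,0]
    - [0.75,0,0,0,0]
    - [0.75,0,0,0,0]

```text
time: 22.1
tool_pos: [0.5326, -0.3425, 0.0502]
tool_rot: [3.141, 0.0, 0.781]
contact_force: [0.2, -0.6, 0.0]
opening: 0.0682
grip_force: 0.0
```

Request:
send_rows:
  targets:
    - [0.75,0,0,0.02,0]
    - [0.75,0,0,0.045,0]
    - [0.75,0,0,0.045,0]
    - [0.75,0,0,0.04,0]
    - [0.75,0,0,0,0]

```text
time: 22.6
tool_pos: [0.5349, -0.3443, 0.2072]
tool_rot: [3.129, -0.001, 0.781]
contact_force: [0.6, -0.7, 0.1]
opening: 0.069
grip_force: 0.0
```

Request:
send_rows:
  targets:
    - [0.75,-0.03,-0.03,0,0]
    - [0.75,-0.03,-0.03,0,0]
    - [0.75,-0.03,-0.03,0,0]
    - [0.75,0,0,0,0]
    - [0.75,0,0,0,0]

```text
time: 23.1
tool_pos: [0.4418, -0.4328, 0.1995]
tool_rot: [-3.141, -0.001, 0.779]
contact_force: [0.5, 0.4, -0.1]
opening: 0.0686
grip_force: 0.0
```

Run:
```python
from m import *
for n in("top","side"):
    p,d=read_camera(n);cv2.imwrite(f"pics/{n}2.png",p[:,:,::-1]);Q=zmap(n,d)
    for x,y in((.5045,.33),(.5325,-.3425)):
        m=(d>0)&(abs(Q[...,2]-.09)<.006)&(np.hypot(Q[...,0]-x,Q[...,1]-y)<.045)
        print(n,m.sum(),cv2.minEnclosingCircle(Q[m][:,:2].astype(np.float32)) if m.sum() else"",np.median(Q[m][:,2]))
```

```text
top 304 ((0.5047858953475952, 0.3293268382549286), 0.023547818884253502) 0.09004890836631052
top 276 ((0.5326027274131775, -0.3432438373565674), 0.022589346393942833) 0.08957578029382085
side 598 ((0.5025878548622131, 0.3320366442203522), 0.024091403931379318) 0.08994141952372908
side 143 ((0.5290200710296631, -0.33976829051971436), 0.02723763696849346) 0.08970197590172024
```

View pics/side2.png

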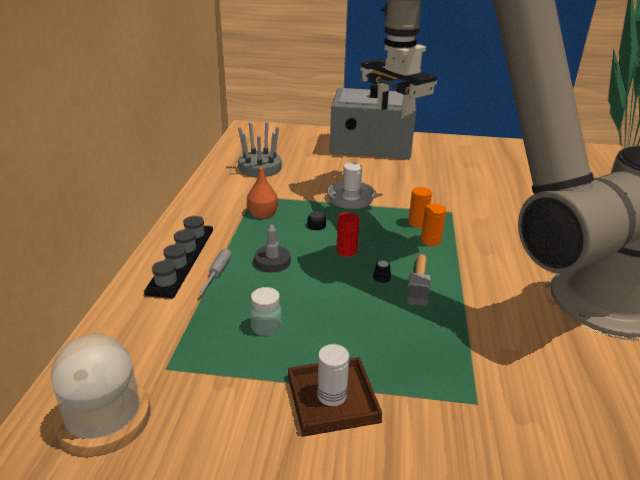

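Both dies are upright, one in the tray at (333,375) and one in the dish at (352,180). The other things on the bench haven't moved.

```bash
python3 -c "from cell import hand_in;print(hand_in())"
```

```text
the job is handed in; nothing more can be done
None
```

Job handed in after about 23 s on the robot clock: the first die stopped on the pin's shoulder (small bore) and stands upright in the tray; the second went down to the base (large bore) and stands upright in the dish.

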